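Deal the bowls out to two trays

ROBOT

A 6-joint arm with a two-finger parallel gripper is mounted at the origin on a cart in front of the work surface, level with it; the furniture and walls round the work are solid. World frame = base frame: x ahead of the robot, y to its left, z up, the work surface at z = 0. Lengths are in mm, angles in degrees, forces in N, time in s.
With the tool pointing down it reaches from about 275 to 725 mm from the base axis. Payload 15.9 kg.
Tool frame: the origin (TCP) lies midway between the tips of the shut fingers; the grasp point (between the pads) lies 19 mm behind it; z points along the fingers, y is the line along which they close (so a half turn about z gives the same grasp; the last joint's range is limited). The gripper opens to 85 mm and grips with 20 to 120 N. Pads are 22 mm wide; open, the fingers measure 114 mm over their backs; the gripper's body (76 mm by 85 mm) begins 54 mm behind the grasp point. The pads swing forward as they close: fully open they stand 13 mm farther back than shut.
Start: joints at [-69.156, 12.198, -1.971, 75.831, 0, 90], TCP at [177.907, -467.263, 231.306] pointing down, gripper open.
Joint ranges: [-170.91, 170.91], [-42.67, 98.43], [-65.05, 77.54], [-120.47, 116.71], [-90, 82.35], [-180, 180]. Speed limits (degrees/s): [108.29, 108.29, 136.94, 147.25, 180, 180].

INTERFACE

Orientations are given as a 3x3 rotation matrix whose columns are the frame's x, y, z axes.
In Python, from cell import ctrl gives the robot as it stands.
- The arm moves only by the tool send_rows, never from a script. Its argument "plan" is text: rows parted by semicolons, each of 5 numbers parted by spaces: the finger opening in mm, from 0 to 85.4, then the shift along the world's x, y, z in mm, then the turn about the world's z in rad. In form: hand x y z roll; .... A call has 1 to 20 rows; each row is the pose to reach, as a shift and turn from the pose commanded when the call began; what a row does not reach only later rows make up. A row lasts 1/8 s, in which the tool goes at most 62.5 mm and 10.7 degrees, less where a joint would pass 70% of its speed; a pose out of reach is approached as far as the arm can. A call with a gripper value outside its range is refused whole. The fingers move at their own pace and stop on an object; "grip_force" is the grip in N (left out, the last holds). Time passes only in rows, so rows that repeat a pose let the fingers close. It gives the time, the measured TCP pose, the force, the opening and the grip force at its end, in the units of the state.
- ctrl.sense(): the state, without advancing time (a new reading comes with each control period).
- ctrl.camera(name): name is "scene" or "top"; returns the picture (384x512x3 uint8, blue, green, red); there is no depth.
- ctrl.camera_model(name): a dict with "intrinsics" (3x3 intrinsics, pixels), "rvec" (rotation vector, rad) and "tvec" (3), from world to camera coordinates, as OpenCV has them. Camera axes: x right, y down, z forward; pixel columns grow to the right and rows downward; lengths in mm; the calibration is good to about 2 mm. A picture is of the moment at which its call begins. camera_model takes no time and is no camera call.
- ctrl.sign_off(): hands the job in; it is judged then, once.
The state is a dict: "clock": time; "joints": joint angles; "dq": joint speeds; "tau": joint torques, N m; "position": TCP position; "orientation": TCP orientation; "contact_force": force on the tool from outside, world axes, zero at the start; "torque": the same for the moment, N m; "width": opening from 0.0 (shut) to 1.0 (fully open); "gripper_force": force on a finger pad.
Only numpy, scipy, OpenCV 4.12 (cv2) and the standard library are available. Lean on these libraries where they do the work, as an engineer would, in place of code of your own. Each camera call takes 0.05 s, during which the arm holds its last target. There are 200 camera calls.

TASK

One of the two wooden trays has already been given a bowl. Carry on dealing: slide the three waiting steel bowls into the trays through their open sides, one bowl at a time and turn about, beginning with the empty tray, until each tray holds two bowls standing flat and wholly inside it. Keep the bowls on the surface, without lifting or tipping them, leave the bowl already dealt in its tray, and do not disturb the jar, the tumbler and the shaker.

Things in the scene. Friction and masses are not known exactly. Their poses are not given: they have to be found in the camera images.
- tray_a: One of two alike wooden trays (left or right), fixed, 140 deep (x) x 196 mm wide (y). Origin: centre of underside, on worktop; +x to its back, +y to robot's left. Floor: thin veneer, flush with the worktop; walls 18 high, 6 thick at back (ends x=70 mm) and sides (|y|=92 to 98). Front (x=-70) open, no sill: bowls slide in. Room for two bowls, y=+46 and -46 mm. Starts with one bowl, in its +y half.
- tray_b: One of two alike wooden trays (left or right), fixed, 140 deep (x) x 196 mm wide (y). Origin: centre of underside, on worktop; +x to its back, +y to robot's left. Floor: thin veneer, flush with the worktop; walls 18 high, 6 thick at back (ends x=70 mm) and sides (|y|=92 to 98). Front (x=-70) open, no sill: bowls slide in. Room for two bowls, y=+46 and -46 mm. Starts empty.
- bowl_0_center (a point): small round steel bowl, open top, already standing in tray_a; 80 mm across the rim, 50 across its flat base, 34 high, floor 3, walls flare outward (inside 40 mm wide at floor, 70 at rim), about 70 g. Point: on its axis, 17 mm above its underside. Slides easily; closed fingers lowered into it can draw it along by its inner wall.
- bowl_1_center (a point): small round steel bowl, open top, waiting on the worktop in front of the trays; 80 mm across the rim, 50 across its flat base, 34 high, floor 3, walls flare outward (inside 40 mm wide at floor, 70 at rim), about 70 g. Point: on its axis, 17 mm above its underside. Slides easily; closed fingers lowered into it can draw it along by its inner wall.
- bowl_2_center (a point): small round steel bowl, open top, waiting on the worktop in front of the trays; 80 mm across the rim, 50 across its flat base, 34 high, floor 3, walls flare outward (inside 40 mm wide at floor, 70 at rim), about 70 g. Point: on its axis, 17 mm above its underside. Slides easily; closed fingers lowered into it can draw it along by its inner wall.
- bowl_3_center (a point): small round steel bowl, open top, waiting on the worktop in front of the trays; 80 mm across the rim, 50 across its flat base, 34 high, floor 3, walls flare outward (inside 40 mm wide at floor, 70 at rim), about 70 g. Point: on its axis, 17 mm above its underside. Slides easily; closed fingers lowered into it can draw it along by its inner wall.
- glass_jar_center (a point): bystander, to be left standing: glass jar with black screw lid, 66 mm across, 82 mm high, left of the trays; point at its centre, half-way up
- tumbler_center (a point): bystander, to be left standing: steel tumbler, 71 mm across, 104 mm high, on the right of the worktop; point at its centre, half-way up
- shaker_center (a point): bystander, to be left standing: white shaker, 43 mm across, 105 mm high, right of the trays; point at its centre, half-way up
There are look-alikes about, which are no part of the job. What is shaped like the part that bears bowl_2_center but yellow is not meant.

How it is judged (in metres and radians):
On the way, in this order (a step that is already met when the one before it is completed fails the run):
1. a first waiting bowl is in the tray that was empty (((x of bowl_1_center in the frame of tray_b between -0.028 and 0.07 m and y of bowl_1_center in the frame of tray_b between -0.095 and 0.095 m and z of bowl_1_center in the frame of tray_b between 0.01 and 0.024 m and angle between bowl_1_center's own z axis and vertical below 0.1 rad) or (x of bowl_2_center in the frame of tray_b between -0.028 and 0.07 m and y of bowl_2_center in the frame of tray_b between -0.095 and 0.095 m and z of bowl_2_center in the frame of tray_b between 0.01 and 0.024 m and angle between bowl_2_center's own z axis and vertical below 0.1 rad) or (x of bowl_3_center in the frame of tray_b between -0.028 and 0.07 m and y of bowl_3_center in the frame of tray_b between -0.095 and 0.095 m and z of bowl_3_center in the frame of tray_b between 0.01 and 0.024 m and angle between bowl_3_center's own z axis and vertical below 0.1 rad))), for 0.2 s.
2. then a bowl joins the one already dealt in the other tray (((x of bowl_1_center in the frame of tray_a between -0.028 and 0.07 m and y of bowl_1_center in the frame of tray_a between -0.095 and 0.095 m and z of bowl_1_center in the frame of tray_a between 0.01 and 0.024 m and angle between bowl_1_center's own z axis and vertical below 0.1 rad) or (x of bowl_2_center in the frame of tray_a between -0.028 and 0.07 m and y of bowl_2_center in the frame of tray_a between -0.095 and 0.095 m and z of bowl_2_center in the frame of tray_a between 0.01 and 0.024 m and angle between bowl_2_center's own z axis and vertical below 0.1 rad) or (x of bowl_3_center in the frame of tray_a between -0.028 and 0.07 m and y of bowl_3_center in the frame of tray_a between -0.095 and 0.095 m and z of bowl_3_center in the frame of tray_a between 0.01 and 0.024 m and angle between bowl_3_center's own z axis and vertical below 0.1 rad))), for 0.2 s.
3. then the last bowl joins the one in the tray that was empty ((((x of bowl_1_center in the frame of tray_b between -0.028 and 0.07 m and y of bowl_1_center in the frame of tray_b between -0.095 and 0.095 m and z of bowl_1_center in the frame of tray_b between 0.01 and 0.024 m and angle between bowl_1_center's own z axis and vertical below 0.1 rad) and (x of bowl_2_center in the frame of tray_b between -0.028 and 0.07 m and y of bowl_2_center in the frame of tray_b between -0.095 and 0.095 m and z of bowl_2_center in the frame of tray_b between 0.01 and 0.024 m and angle between bowl_2_center's own z axis and vertical below 0.1 rad)) or ((x of bowl_1_center in the frame of tray_b between -0.028 and 0.07 m and y of bowl_1_center in the frame of tray_b between -0.095 and 0.095 m and z of bowl_1_center in the frame of tray_b between 0.01 and 0.024 m and angle between bowl_1_center's own z axis and vertical below 0.1 rad) and (x of bowl_3_center in the frame of tray_b between -0.028 and 0.07 m and y of bowl_3_center in the frame of tray_b between -0.095 and 0.095 m and z of bowl_3_center in the frame of tray_b between 0.01 and 0.024 m and angle between bowl_3_center's own z axis and vertical below 0.1 rad)) or ((x of bowl_2_center in the frame of tray_b between -0.028 and 0.07 m and y of bowl_2_center in the frame of tray_b between -0.095 and 0.095 m and z of bowl_2_center in the frame of tray_b between 0.01 and 0.024 m and angle between bowl_2_center's own z axis and vertical below 0.1 rad) and (x of bowl_3_center in the frame of tray_b between -0.028 and 0.07 m and y of bowl_3_center in the frame of tray_b between -0.095 and 0.095 m and z of bowl_3_center in the frame of tray_b between 0.01 and 0.024 m and angle between bowl_3_center's own z axis and vertical below 0.1 rad)))), for 0.2 s.
At the end, for the whole second after the job is handed in: Each tray holds two bowls, tray_a the one it began with and one more, tray_b the other two: all staying flat on the tray floor (tilt under 0.1 rad), inside the walls and with the rim not standing out over the open side (bowl axis at tray x above -0.028) (x of bowl_0_center in the frame of tray_a between -0.028 and 0.07 m and y of bowl_0_center in the frame of tray_a between -0.095 and 0.095 m and z of bowl_0_center in the frame of tray_a between 0.01 and 0.024 m and angle between bowl_0_center's own z axis and vertical below 0.1 rad and ((x of bowl_1_center in the frame of tray_a between -0.028 and 0.07 m and y of bowl_1_center in the frame of tray_a between -0.095 and 0.095 m and z of bowl_1_center in the frame of tray_a between 0.01 and 0.024 m and angle between bowl_1_center's own z axis and vertical below 0.1 rad) or (x of bowl_2_center in the frame of tray_a between -0.028 and 0.07 m and y of bowl_2_center in the frame of tray_a between -0.095 and 0.095 m and z of bowl_2_center in the frame of tray_a between 0.01 and 0.024 m and angle between bowl_2_center's own z axis and vertical below 0.1 rad) or (x of bowl_3_center in the frame of tray_a between -0.028 and 0.07 m and y of bowl_3_center in the frame of tray_a between -0.095 and 0.095 m and z of bowl_3_center in the frame of tray_a between 0.01 and 0.024 m and angle between bowl_3_center's own z axis and vertical below 0.1 rad)) and (((x of bowl_1_center in the frame of tray_b between -0.028 and 0.07 m and y of bowl_1_center in the frame of tray_b between -0.095 and 0.095 m and z of bowl_1_center in the frame of tray_b between 0.01 and 0.024 m and angle between bowl_1_center's own z axis and vertical below 0.1 rad) and (x of bowl_2_center in the frame of tray_b between -0.028 and 0.07 m and y of bowl_2_center in the frame of tray_b between -0.095 and 0.095 m and z of bowl_2_center in the frame of tray_b between 0.01 and 0.024 m and angle between bowl_2_center's own z axis and vertical below 0.1 rad)) or ((x of bowl_1_center in the frame of tray_b between -0.028 and 0.07 m and y of bowl_1_center in the frame of tray_b between -0.095 and 0.095 m and z of bowl_1_center in the frame of tray_b between 0.01 and 0.024 m and angle between bowl_1_center's own z axis and vertical below 0.1 rad) and (x of bowl_3_center in the frame of tray_b between -0.028 and 0.07 m and y of bowl_3_center in the frame of tray_b between -0.095 and 0.095 m and z of bowl_3_center in the frame of tray_b between 0.01 and 0.024 m and angle between bowl_3_center's own z axis and vertical below 0.1 rad)) or ((x of bowl_2_center in the frame of tray_b between -0.028 and 0.07 m and y of bowl_2_center in the frame of tray_b between -0.095 and 0.095 m and z of bowl_2_center in the frame of tray_b between 0.01 and 0.024 m and angle between bowl_2_center's own z axis and vertical below 0.1 rad) and (x of bowl_3_center in the frame of tray_b between -0.028 and 0.07 m and y of bowl_3_center in the frame of tray_b between -0.095 and 0.095 m and z of bowl_3_center in the frame of tray_b between 0.01 and 0.024 m and angle between bowl_3_center's own z axis and vertical below 0.1 rad)))); the robot touches nothing.
It fails at once if a bowl is lifted (its centre over 45 mm above the worktop) (height (world z) of any of bowl_0_center, bowl_1_center, bowl_2_center, bowl_3_center above 0.045 m).
It fails at once if a bowl is tipped by more than 0.5 rad (angle between any of bowl_0_center, bowl_1_center, bowl_2_center, bowl_3_center's own z axis and vertical above 0.5 rad).
It fails at once if the bowl already dealt leaves its tray (x of bowl_0_center in the frame of tray_a below -0.05 m or y of bowl_0_center in the frame of tray_a below -0.11 m or y of bowl_0_center in the frame of tray_a above 0.11 m).
It fails at once if the jar, tumbler or shaker is moved more than 30 mm (distance of any of glass_jar_center, tumbler_center, shaker_center from where it was at the start of the episode above 0.03 m).
It also fails if it takes over 45 s, if anything falls off the work surface, if the arm or the gripper's body presses on something with over 40 N, if the wrist force passes 120 N, or if a joint passes its speed limit or range.

## Working session

There is one attempt and no reset: what is moved stays moved. The work goes in short steps, Python scripts to look and compute and a tool call to move; the robot and the scene stay as the last step left them, time stands still between calls to the robot, and variables do not carry over. Pictures are saved under pics/ and viewed, at most 10 in all, crops included, and the job is handed in when it is done.

Besides the shell and the picture viewer there is one more tool, called after "Emit:" as name(argument=value, ...) on one line, values as JSON. send_rows: Moves the arm, as the interface text tells. Its arguments: {"type":"object","properties":{"plan":{"type":"string"},"grip_force":{"type":"number"}},"required":["plan"]}

```bash
ls; mkdir -p pics
python3 - <<'E'
from cell import ctrl
import cv2
for n in("top","scene"):
    cv2.imwrite(f"pics/{n}0.png",ctrl.camera(n)); print(ctrl.camera_model(n))
s=ctrl.sense();print(s['clock'],s['position'],s['orientation'],s['width'])
E
```

```text
pics
{'intrinsics': array([[416.59970376,   0.        , 259.3507411 ],
       [  0.        , 416.59970376, 191.14321491],
       [  0.        ,   0.        ,   1.        ]]), 'rvec': array([ 2.12722292, -2.15127174,  0.17876108]), 'tvec': array([  24.38908181,  453.65117867, 1684.78179108])}
{'intrinsics': array([[474.5928678 ,   0.        , 257.02808845],
       [  0.        , 474.5928678 , 194.22523861],
       [  0.        ,   0.        ,   1.        ]]), 'rvec': array([ 2.41786878, -0.46714553,  0.15166924]), 'tvec': array([-433.93490465,  190.10112379, 1863.8375969 ])}
0.1 [ 177.82533668 -467.00021917  230.86626921] [[ 9.34546644e-01  3.55840495e-01 -3.34507297e-04]
 [ 3.55840652e-01 -9.34546182e-01  9.29415746e-04]
 [ 1.81112413e-05 -9.87613661e-04 -9.99999512e-01]] 1.0010183474563241
```

View pics/top0.png

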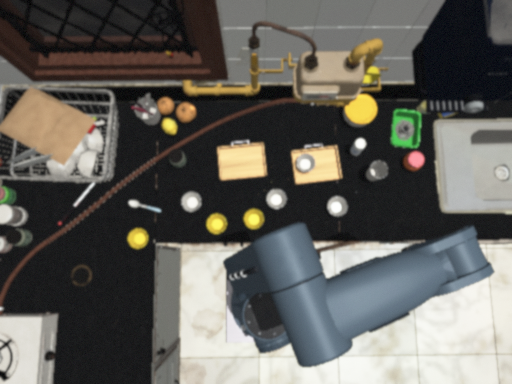

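View pics/scene0.png

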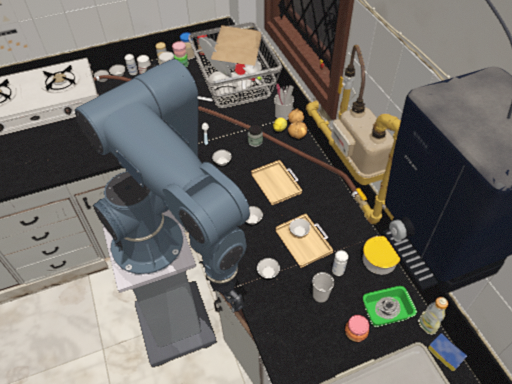

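Top view: empty tray_b is at (242,161), and tray_a at (317,165) with its bowl at (305,162). Candidates for the waiting bowls are silver ones at (191,202), (276,199) and (337,206). Yellow look-alikes at (217,223), (254,218) and (138,238) are not meant. The jar is at (177,158), the shaker at (359,146) and the tumbler at (376,171). I choose the three silver bowls and check them in a crop.

```bash
cat > h.py <<'E'
from cell import ctrl
import cv2, numpy as np
def ray(uv,z,name="top"):
    m=ctrl.camera_model(name);R=cv2.Rodrigues(m["rvec"])[0];C=-R.T@m["tvec"]
    d=R.T@np.linalg.solve(m["intrinsics"],[uv[0],uv[1],1.]);return (C+d*(z-C[2])/d[2])[:2]
def pix(p,name="top"):
    m=ctrl.camera_model(name);return cv2.projectPoints(np.float64([p]),m["rvec"],m["tvec"],m["intrinsics"],None)[0].ravel()
def bowls(im,guesses):
    hsv=cv2.cvtColor(im,cv2.COLOR_BGR2HSV);out=[]
    mask=((hsv[...,2]>75)&(hsv[...,1]<70)).astype(np.uint8)
    n,l,st,c=cv2.connectedComponentsWithStats(mask)
    for g in guesses:
        k=[i for i in range(1,n) if 60<st[i,4]<900 and np.hypot(*(c[i]-g))<13]
        if not k: out.append(None);continue
        k=max(k,key=lambda i:st[i,4]);ys,xs=np.where(l==k)
        (u,v),r=cv2.minEnclosingCircle(np.c_[xs,ys].astype(np.float32))
        out.append(((u,v),r,ray((u,v),34)))
    return out
E
python3 - <<'E'
from h import *
im=cv2.imread("pics/top0.png")
for b in bowls(im,[(191,202),(276,199),(337,206),(305,162)]): print(b)
hsv=cv2.cvtColor(im,cv2.COLOR_BGR2HSV)
m=cv2.inRange(hsv,(8,50,110),(24,170,255))
cs,_=cv2.findContours(m,cv2.RETR_EXTERNAL,2)
for c in cs:
    a=cv2.contourArea(c)
    if a>900 and 200<c[:,0,0].mean()<350 and 130<c[:,0,1].mean()<200:
        r=cv2.minAreaRect(c);print(r,a)
        for z in(0,18):print(z,ray(r[0],z),[ray(q,z).round() for q in cv2.boxPoints(r)])
for n,g,z in(("jar",(177,158),82),("shaker",(359,146),105),("tumbler",(376,171),104)):print(n,ray(g,z))
cv2.imwrite("pics/crop0.png",cv2.resize(im[125:250,120:395],None,fx=2.9,fy=2.9,interpolation=cv2.INTER_CUBIC))
E
```

```text
((190.98431396484375, 201.30836486816406), 10.87431526184082, array([414.98861797, 301.40991675]))
((275.7576599121094, 198.4386444091797), 10.796874046325684, array([423.0948564 , -48.09766157]))
((337.08843994140625, 205.70748901367188), 10.90934944152832, array([ 390.07591297, -300.18022936]))
((305.2727355957031, 162.61363220214844), 9.871832847595215, array([ 573.29515864, -174.42678752]))
((316.20770263671875, 164.16156005859375), (35.34989929199219, 48.497581481933594), 82.87498474121094) 1599.0
0 [ 573.9557198  -225.00006319] [array([ 639., -114.]), array([ 664., -322.]), array([ 510., -334.]), array([ 486., -129.])]
18 [ 569.83436522 -222.3634416 ] [array([ 634., -113.]), array([ 658., -319.]), array([ 506., -331.]), array([ 483., -128.])]
((241.55282592773438, 160.8044891357422), (35.17417526245117, 48.068214416503906), 84.5596694946289) 1594.5
0 [592.03475659  93.57887223] [array([660., 203.]), array([678.,  -3.]), array([525., -15.]), array([507., 188.])]
18 [587.72592073  92.91180094] [array([655., 201.]), array([673.,  -2.]), array([521., -14.]), array([504., 187.])]
jar [586.90534719 353.28219422]
shaker [ 623.22145327 -385.18748818]
tumbler [ 519.55399458 -448.40936375]
```

View pics/crop0.png

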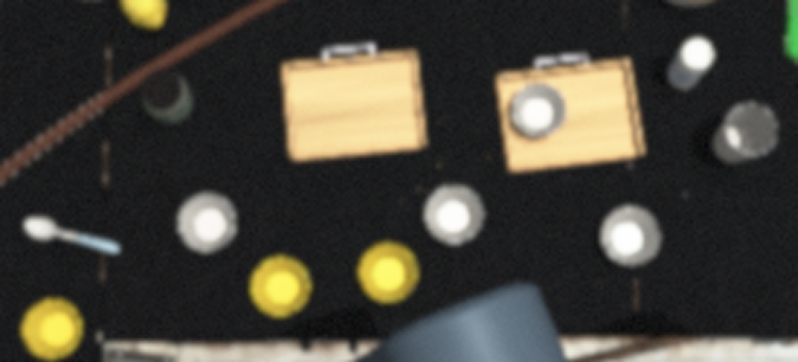

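The crop confirms that the three steel bowls sit at crop (207,222), (454,213) and (630,236). tray_a's bowl is at (537,111) and tray_b is empty. Bowl M, the middle one at (423,-48) mm, goes to tray_b first. I turn the tool to yaw of about 95° and drop into the bowl with closed fingers.

Emit:
send_rows(plan="0 45 80 0 0.18;0 90 150 0 0.36;0 130 220 0 0.54;0 165 280 0 0.72;0 195 335 0 0.9;0 220 378 0 1.08;0 240 408 -20 1.2;0 245 419 -70 1.3;0 245 419 -120 1.3;0 245 419 -160 1.3;0 245 419 -170 1.3;0 245 419 -170 1.3")

```text
clock: 1.6
position: [423.0, -48.4, 61.8]
orientation: [[-0.093, 0.996, -0.0], [0.996, 0.093, 0.0], [0.0, -0.0, -1.0]]
contact_force: [0.1, -0.3, 0.9]
width: -0.001
gripper_force: 0.0
```

Run:
```python
from h import *
s=ctrl.sense();print(s['clock'],s['position'],s['width'],s['joints'],s['contact_force'],s['orientation'][:,0])
t=ctrl.camera("top");c=ctrl.camera("scene")
print(bowls(t,[(191,202),(276,199),(337,206),(305,162)]))
u=pix([423,-48,40],"scene").astype(int);print(u,pix([423,-48,34]))
a=cv2.resize(c[u[1]-60:u[1]+60,u[0]-65:u[0]+65],(390,360));b=cv2.resize(t[140:260,210:340],(390,360))
cv2.imwrite("pics/c1.png",np.hstack([a,b]))
```

```text
1.6 [423.04115751 -48.43910812  61.83402982] -0.0005249410843434652 [-6.53157300e+00  9.95741443e+00 -3.05766060e+01  4.94751896e+01
 -6.30821826e-04  7.81595304e+01] [ 0.07754658 -0.26673796  0.9433823 ] [-9.25251970e-02  9.95710343e-01  2.22071743e-05]
[((191.11233520507812, 201.2841339111328), 10.773543357849121, array([415.08358611, 300.88435079])), None, ((337.09930419921875, 205.79452514648438), 10.850442886352539, array([ 389.71441978, -300.20995946])), None]
[251 213] [275.73441937 198.46164439]
```

View pics/c1.png

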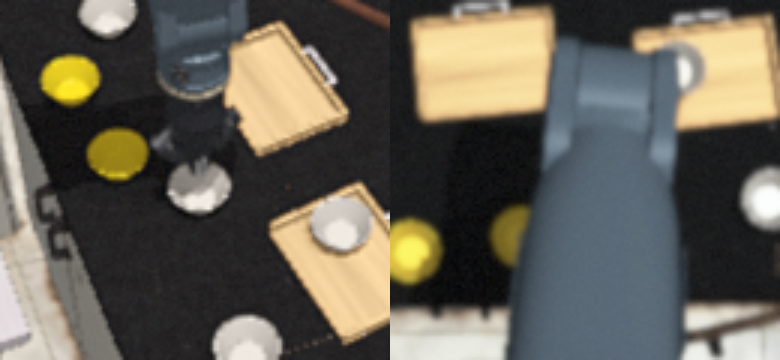

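The fingertips hang over bowl M (left panel, tip at (200,165), inside the rim). Now I descend and push.

Emit:
send_rows(plan="0 0 0 -25 0;0 0 0 -45 0;0 0 0 -50 0;0 4 6 -50 0;0 10 15 -50 0;0 19 29 -50 0;0 29 43 -50 0;0 39 58 -50 0;0 48 72 -50 0;0 57 84 -50 0;0 70 88 -50 0;0 86 90 -50 0;0 103 91 -50 0;0 120 92 -50 0;0 137 94 -50 0;0 152 95 -50 0;0 165 96 -50 0;0 174 96 -50 0;0 180 96 -50 0;0 180 96 -50 0")

```text
clock: 4.2
position: [603.1, 47.6, 11.2]
orientation: [[-0.093, 0.996, -0.0], [0.996, 0.093, -0.0], [0.0, -0.0, -1.0]]
contact_force: [-0.6, -0.2, 0.6]
width: -0.004
gripper_force: 0.3
```

Emit:
send_rows(plan="0 -5 0 0 0;0 -7 0 20 0;0 -8 -2 70 0;0 -35 -50 80 0;0 -65 -100 80 0;0 -97 -150 80 0;0 -128 -200 80 0;0 -160 -250 80 0;0 -190 -300 80 0;0 -213 -348 70 0;0 -213 -348 50 0;0 -213 -348 50 0;0 -213 -348 50 0")

```text
clock: 5.82
position: [390.1, -299.8, 61.9]
orientation: [[-0.094, 0.996, 0.0], [0.996, 0.094, -0.0], [-0.0, 0.0, -1.0]]
contact_force: [0.3, -0.0, -0.2]
width: 0.0
gripper_force: 0.0
```

Run:
```python
from h import *
s=ctrl.sense();print(s['clock'],s['position'],s['width'],s['contact_force'])
t=ctrl.camera("top");c=ctrl.camera("scene")
for n,p in(("M",(597,48,34)),("0",(573,-174,34))):print(n,pix(p),bowls(t,[pix(p)]))
u=pix([480,-100,20],"scene").astype(int)
a=cv2.resize(c[u[1]-80:u[1]+90,u[0]-80:u[0]+90],(400,400));b=cv2.resize(t[120:260,200:340],(400,400))
cv2.imwrite("pics/c2.png",np.hstack([a,b]))
```

```text
5.825 [ 390.11793991 -299.7693401    61.92054834] 0.00016830494325794417 [ 0.29169875 -0.01968481 -0.21243127]
M [252.10773211 157.6481565 ] [((252.4691619873047, 160.5528564453125), 9.866914749145508, array([584.49148997,  46.59562093]))]
0 [305.17295817 162.68347025] [((305.2727355957031, 162.61363220214844), 9.871832847595215, array([ 573.29515864, -174.42678752]))]
```

View pics/c2.png

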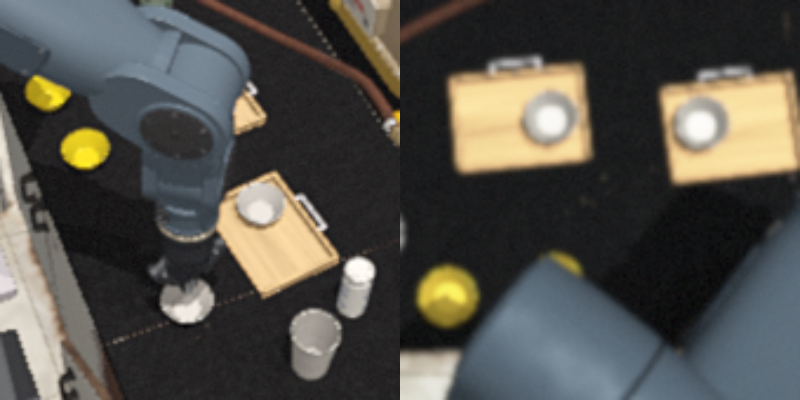

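Bowl M stands in tray_b's right half (right panel (550,117)). The fingers are over bowl R (left panel (188,300)). Next, bowl R goes into tray_a.

Emit:
send_rows(plan="0 0 0 -25 0;0 0 0 -45 0;0 0 0 -50 0;0 6 2 -50 0;0 15 4 -50 0;0 28 7 -50 0;0 42 10 -50 0;0 56 14 -50 0;0 70 17 -50 0;0 86 19 -50 0;0 103 21 -50 0;0 120 22 -50 0;0 137 24 -50 0;0 154 26 -50 0;0 170 28 -50 0;0 183 29 -50 0;0 194 31 -50 0;0 201 32 -50 0;0 205 32 -50 0;0 205 32 -50 0")

```text
clock: 8.43
position: [594.9, -268.3, 11.3]
orientation: [[-0.093, 0.996, -0.0], [0.996, 0.093, -0.0], [-0.0, -0.0, -1.0]]
contact_force: [-0.3, -0.3, 1.9]
width: 0.001
gripper_force: 0.4
```

Emit:
send_rows(plan="0 -5 0 0 0;0 -8 0 20 0;0 -9 2 70 0;0 -25 50 80 0;0 -45 105 80 0;0 -65 165 80 0;0 -87 225 80 0;0 -108 285 80 0;0 -125 345 80 0;0 -142 405 80 0;0 -158 465 80 0;0 -170 525 75 0;0 -180 569 60 0;0 -180 569 50 0;0 -180 569 50 0;0 -180 569 50 0;0 -180 569 50 0")

```text
clock: 10.55
position: [415.5, 300.1, 61.9]
orientation: [[-0.091, 0.996, 0.001], [0.996, 0.091, 0.0], [0.0, 0.001, -1.0]]
contact_force: [0.4, 1.1, 0.8]
width: 0.0
gripper_force: 0.0
```

Run:
```python
from h import *
s=ctrl.sense();print(s['clock'],s['position'],s['width'],s['contact_force'])
t=ctrl.camera("top");c=ctrl.camera("scene")
for n,p in(("M",(584,47,34)),("0",(573,-174,34)),("R",(582,-270,34))):print(n,pix(p),bowls(t,[pix(p)]))
u=pix([480,150,20],"scene").astype(int)
a=cv2.resize(c[u[1]-85:u[1]+85,u[0]-85:u[0]+85],(400,400));b=cv2.resize(t[100:260,210:370],(400,400))
cv2.imwrite("pics/c3.png",np.hstack([a,b]))
```

```text
10.55 [415.48851589 300.07417661  61.88698796] 0.00019933684615945223 [0.38417672 1.07059661 0.75016302]
M [252.37366604 160.668261  ] [((252.5, 160.61111450195312), 9.852401733398438, array([584.23985878,  46.46868679]))]
0 [305.17295817 162.68347025] [((305.3495178222656, 162.64077758789062), 9.93478012084961, array([ 573.17528354, -174.74503858]))]
R [327.99228864 160.35095245] [((328.0887756347656, 161.86448669433594), 10.152578353881836, array([ 575.4939005 , -270.15648161]))]
```

View pics/c3.png

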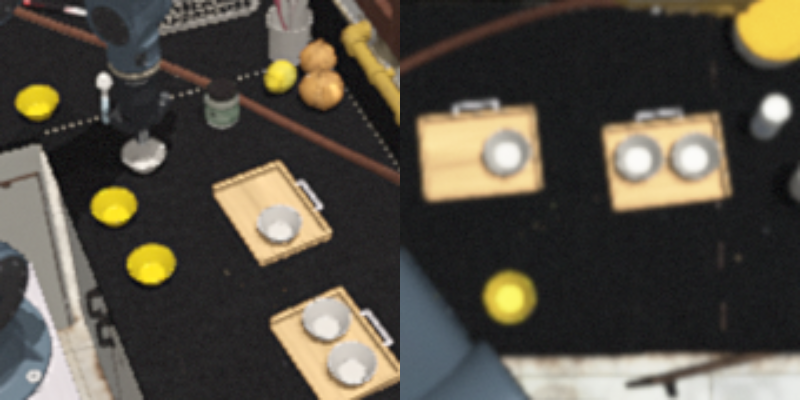

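Both trays look right so far: tray_a holds two bowls (right panel (637,158) and (693,156)) and tray_b holds one (506,153). The fingers are over bowl L (left panel (143,152)). Now the last one.

Emit:
send_rows(plan="0 0 0 -25 0;0 0 0 -45 0;0 0 0 -50 0;0 2 -6 -50 0;0 4 -16 -50 0;0 8 -32 -50 0;0 12 -50 -50 0;0 17 -68 -50 0;0 22 -86 -50 0;0 27 -104 -50 0;0 32 -122 -50 0;0 36 -140 -50 0;0 40 -156 -50 0;0 44 -168 -50 0;0 47 -176 -50 0;0 49 -178 -50 0")

```text
clock: 12.65
position: [464.1, 122.4, 11.3]
orientation: [[-0.092, 0.996, -0.0], [0.996, 0.092, 0.0], [0.0, -0.0, -1.0]]
contact_force: [-0.2, -0.1, 1.2]
width: -0.001
gripper_force: 0.5
```

Emit:
send_rows(plan="0 6 1 0 0;0 15 5 0 0;0 28 8 0 0;0 42 11 0 0;0 57 13 0 0;0 73 14 0 0;0 89 16 0 0;0 105 17 0 0;0 119 18 0 0;0 129 19 0 0;0 135 19 0 0;0 135 19 0 0;0 130 19 0 0;0 127 19 20 0;0 126 19 80 0;0 80 60 130 0;0 30 110 150 0;0 -20 160 150 0;0 -60 210 150 0;0 -60 230 150 0")

```text
clock: 15.15
position: [401.6, 353.8, 162.0]
orientation: [[-0.093, 0.996, 0.0], [0.996, 0.093, 0.001], [0.0, 0.0, -1.0]]
contact_force: [1.6, -0.3, 0.2]
width: -0.001
gripper_force: 0.0
```

Run:
```python
from h import *
s=ctrl.sense();print(s['clock'],s['position'],s['width'],s['contact_force'])
t=ctrl.camera("top");c=ctrl.camera("scene")
for n,p in(("M",(584,47,34)),("0",(573,-174,34)),("R",(575,-270,34)),("L",(583,139,34))):print(n,pix(p),bowls(t,[pix(p)]))
u=pix([560,0,20],"scene").astype(int)
a=cv2.resize(c[u[1]-85:u[1]+85,u[0]-85:u[0]+85],(400,400));b=cv2.resize(t[100:260,200:360],(400,400))
cv2.imwrite("pics/c4.png",np.hstack([a,b]))
```

```text
15.15 [401.55620846 353.75263713 161.96370497] -0.0010255360158171881 [ 1.62725376 -0.3334479   0.24428955]
M [252.37366604 160.668261  ] [((252.4691619873047, 160.5528564453125), 9.866914749145508, array([584.49148997,  46.59562093]))]
0 [305.17295817 162.68347025] [((305.3495178222656, 162.64077758789062), 9.93478012084961, array([ 573.17528354, -174.74503858]))]
R [328.05596208 161.97987506] [((328.0887756347656, 161.86448669433594), 10.152578353881836, array([ 575.4939005 , -270.15648161]))]
L [230.40315637 161.12851459] [((229.42115783691406, 161.2178497314453), 9.832332611083984, array([582.66011274, 143.1103406 ]))]
```

View pics/c4.png

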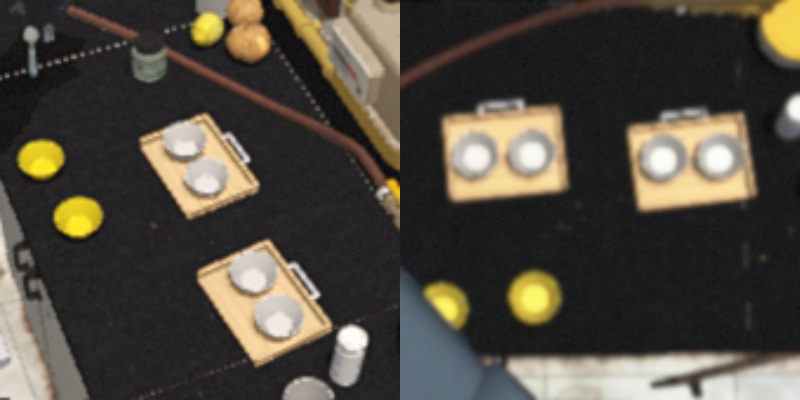

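The picture shows two bowls flat in each tray: (474,155) and (530,152) in tray_b, (662,158) and (718,156) in tray_a. The jar and shaker stand, and so does what shows of the tumbler. The arm is clear.

```bash
python3 -c "
from cell import ctrl
print(ctrl.sign_off())"
```

```text
the job is handed in; nothing more can be done
None
```

The three waiting bowls were slid in turn about (tray_b, tray_a, tray_b), and the last picture shows two bowls standing flat inside each tray. I handed the job in at about 15 s of the 45 s, and the sign-off gave no verdict.

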